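# Put the desk shifter into third

## Task

Push the red-knobbed lever of the gear shifter through its H-shaped gate into third, the far right slot as the robot sees it (marked by a green dot): bring it into line with the cross channel, push it across to the right, then forward, away from the robot, until it is fully home. Only push the lever gently with the fingers, never grip it, and do not let it slip into fourth, the near right slot. Then take the hand away, and leave everything else on the desk where it stands.

Things in the scene. Friction and masses are not known exactly. Their poses are not given: they have to be found in the camera images.
- shifter: gear shifter fixed to the desk: black housing 124 (x) x 104 (y) mm with red side strips on a steel foot 200 x 150 x 8 mm; on top an aluminium gate plate, its top 114 mm above the desk. Origin: centre of the underside, on the desk. x points forward (away from the robot, turned by up to 0.35 rad), y to its left, z up
- gate (a point): middle of the H-shaped opening, on the gate plate's top. Left and right lanes run along the shifter's x at y = +14 and -14 mm, joined in the middle by a cross channel along y. First slot: left front; second: left rear; third: right front (green dot on the plate just ahead of it); fourth: right rear. Axes as the shifter's
- tongue (a point): nose of the front tongue of the plate, 11 mm ahead of the gate's middle; the rear one is its mirror image. Each is 10 mm wide with a round nose and parts two slots. The 12 mm shaft crosses when within 5 mm of the middle at the plate (11 mm at the knob); a little farther off, the round nose guides it if pushed sideways
- knob: the lever's red knob, an upright cylinder 36 mm across with a domed top, on a bare 12 mm steel shaft. Origin on the lever's axis, 24 mm above the knob's lower end, 32 mm below its top, 175 mm from the lever's pivot; z runs up the lever. Origin 205 mm above the desk when the lever is upright
- pivot (a point): the fixed point about which the lever leans both ways, inside the housing, 30 mm above the shifter's origin
- gear_across (a joint): sideways lean of the lever, rad: -0.173 in the left lane, +0.173 in the right lane (hard stops); the knob then stands about 30 mm left or right of the middle. Starts at the left. No spring: it stays where it is left and takes about 2 N at the knob to move
- gear_fore (a joint): fore-and-aft lean of the lever, rad: 0 in line with the cross channel, +0.268 at the front end of a slot, -0.268 at the rear end (hard stops); the knob then stands about 46 mm ahead of or behind the middle. Starts anywhere in the left lane. No spring: stays where it is left, takes about 2 N at the knob to move
- third (a point): where the knob's origin is when the lever is fully home in the third slot (moves with the shifter)
- paint_jar: small amber paint jar with a white cap, 34 mm across, 45 mm tall, standing 120 to 150 mm to the shifter's left; loose
- toy_car: yellow toy car with a black cabin, 115 x 50 x 39 mm, standing 140 to 180 mm to the shifter's right; loose
- grey_frame: flat grey model-kit frame, 174 x 124 x 8 mm, lying on the desk; loose
- blue_frame: flat blue model-kit frame, 174 x 124 x 8 mm, lying on the desk; loose
- mouse: pink computer mouse, 100 x 58 x 34 mm; loose
- mug: white mug, 76 mm across, 90 mm tall; loose
- brush: small brush lying on the desk; loose

How it is judged:
On the way, in this order (a step that is already met when the one before it is completed fails the run):
1. the lever is across, at the right of the cross channel (value of joint gear_across above 0.12 rad and value of joint gear_fore between -0.15 and 0.15 rad), for 0.05 s.
2. the lever is home in the third slot (value of joint gear_across above 0.12 rad and value of joint gear_fore above 0.235 rad), for 0.2 s.
At the end, for the whole second after the job is handed in: the lever rests in the third slot: sideways lean above 0.12 rad, forward lean above 0.235 rad (the stop is at 0.268), the knob at rest within 12 mm of its place there (all of step 2 and value of joint gear_fore below 0.3 rad and distance between knob and third below 0.012 m and linear speed of knob below 0.02 m/s); the robot touches nothing.
It fails at once if the lever is forced or gripped (fingers press on it with more than 30 N in all, counting both sides) (contact force between the fingers and knob above 30 N).
It fails at once if the lever goes into the fourth slot (value of joint gear_across above 0.08 rad and value of joint gear_fore below -0.2 rad).
It fails at once if another loose thing on the desk is shifted or lifted (more than 15 mm) (distance of any of paint_jar, toy_car, grey_frame, blue_frame, mouse, mug, brush from where it was at the start of the episode above 0.015 m).
It also fails if it takes over 61 s, if anything falls off the work surface, if the arm or the gripper's body presses on something with over 40 N, if the wrist force passes 120 N, or if a joint passes its speed limit or range.

## Robot

A 6-joint arm with a two-finger parallel gripper is mounted at the origin on the work surface. World frame = base frame: x ahead of the robot, y to its left, z up, the work surface at z = 0. Lengths are in m, angles in rad, forces in N, time in s.
With the tool pointing down it reaches from about 0.425 to 0.925 m from the base axis. Payload 12.5 kg.
Tool frame: the origin (TCP) lies between the finger pads; the fingertips stand 22 mm ahead of it and the grasp point (between the pads) lies 3 mm ahead of it; x points along the fingers, y is the direction in which the jaws open and shut, and the axes are right-handed (so a half turn about x gives the same grasp; the last joint's range is limited). The gripper opens to 85 mm and grips with 20 to 120 N. Pads are 22 mm wide; open, the fingers measure 114 mm over their backs; the gripper's body (76 mm by 85 mm) begins 54 mm behind the grasp point. The pads swing forward as they close: fully open they stand 13 mm farther back than shut.
Start: joints at [1.192, 0.491, 1.559, -0, 1.092, -0.106], TCP at [0.168, 0.602, 0.253] pointing down, gripper open.
Joint ranges: [-3.1, 3.1], [-0.84, 2.19], [0.05, 2.79], [-1.13, 4.28], [0.06, 2.93], [-2.69, 2.69]. Speed limits (rad/s): [2.22, 2.22, 2.79, 3.14, 3.14, 3.14].

## Interface

Orientations are given as [roll, pitch, yaw] about the fixed x, y, z axes, in that order (R = Rz(yaw) Ry(pitch) Rx(roll)).
In Python, from cell import robot gives the robot as it stands.
- The arm moves only by the tool send_rows, never from a script. Its argument "commands" is text: rows parted by semicolons, each of 6 numbers parted by spaces: the shift along the tool's x, y, z in units of 30 mm (1.0 is 30 mm), then the turn, a rotation vector about the tool's x, y, z in units of 6 degrees (1.0 is 6 degrees). A call has 1 to 10 rows; each row shifts and turns the commanded pose from where the row before left it, along the tool's axes as they then stand; what a row does not reach is not made up. A row lasts 1/10 s, in which the tool goes at most 50 mm and 8.59 degrees, less where a joint would pass 70% of its speed; a pose out of reach is approached as far as the arm can. A call is refused whole if a number of a shift passes 1 or a number of a turn 1, either way. A call with a gripper value outside its range is refused whole. "grip" is the opening, from 0 (shut) to 1 (fully open), set as the call begins (left out, the last holds). The fingers move at their own pace and stop on an object; "newtons" is the grip in N (left out, the last holds). Time passes only in rows, so rows that do not move let the fingers close. It gives the time, the measured TCP pose, the force and the opening at its end, in the units of the state.
- robot.get_state(): the state, without advancing time (a new reading comes with each control period).
- robot.read_camera(name): name is "scene" or "top"; returns the picture (480x640x3 uint8, red, green, blue); there is no depth.
- robot.camera_params(name): a dict with "mtx" (3x3 intrinsics, pixels), "pose" (4x4, takes a point from camera to world coordinates). Camera axes: x right, y up, looking along -z (the intrinsics and any distortion apply to the point x, -y, -z); pixel columns grow to the right and rows downward; lengths in m; the calibration is good to about 2 mm. A picture is of the moment at which its call begins. camera_params takes no time and is no camera call.
- robot.finish_job(): hands the job in, once; it reports no verdict.
Trained networks look in the newest picture that a camera, given by its name, has taken for a name from the list of things; names that differ only in an ending like _2 or _b are one class to them, and where a whole thing is asked for, a point or a joint stands for the part that bears it (a point fixed in the world has none). Each returns a list of dicts, best first, with "confidence" (0 to 1); they miss things now and then, are a little off and sometimes report something else, mostly with a low value. They report only what shows in the picture. A call takes as long as a camera call.
- robot.recognise(name, camera): "point" ([column, row] in pixels, amid what is visible of it).
- robot.masks_of(name, camera): "mask" (480x640 bool, what is visible of it) and "point" ([column, row] in pixels, amid what is visible of it).
- robot.pinpoint(name, camera): "point" ([column, row] in pixels: a listed point, or the origin of a listed thing).
The state is a dict: "t": time; "joint_positions": joint angles; "dq": joint speeds; "joint_torque": joint torques, N m; "ee_pos": TCP position; "ee_rot": TCP orientation; "ft_force": force on the tool from outside, world axes, zero at the start; "moment": the same for the moment, N m; "finger_gap": finger opening in m.
Only numpy, scipy, OpenCV 4.12 (cv2) and the standard library are available. Lean on these libraries where they do the work, as an engineer would, in place of code of your own. Each camera call takes 0.05 s, during which the arm holds its last target.

## Working session

There is one attempt and no reset: what is moved stays moved. The work goes in short steps, Python scripts to look and compute and a tool call to move; the robot and the scene stay as the last step left them, time stands still between calls to the robot, and variables do not carry over. Pictures are saved under pics/ and viewed, and the job is handed in when it is done.

Besides the shell and the picture viewer there is one more tool, called after "Call:" as name(argument=value, ...), one argument or row to a line, values as JSON. send_rows: Moves the arm, as the interface text tells. Its arguments: {"type":"object","properties":{"commands":{"type":"string"},"grip":{"type":"number"},"newtons":{"type":"number"}},"required":["commands"]}

```bash
mkdir -p pics; ls
cat > h.py <<'E'
from cell import robot
import numpy as np, cv2
def save(n,f):
    im=robot.read_camera(n); cv2.imwrite('pics/'+f,im[:,:,::-1]); return im
def ray(cam,px):
    p=robot.camera_params(cam); K=np.array(p['mtx']);T=np.array(p['pose'])
    d=p.get('dist',None)
    u=np.linalg.inv(K)@[px[0],px[1],1]
    v=T[:3,:3]@np.array([u[0],-u[1],-u[2]])
    return T[:3,3],v/np.linalg.norm(v)
def atz(cam,px,z):
    o,v=ray(cam,px); return o+v*(z-o[2])/v[2]
def tri(pa,pb):
    A=np.zeros((3,3));b=np.zeros(3)
    for c,p in (('scene',pa),('top',pb)):
        o,v=ray(c,p);M=np.eye(3)-np.outer(v,v);A+=M;b+=M@o
    x=np.linalg.solve(A,b)
    return x,[np.linalg.norm(np.cross(x-o,v)) for o,v in (ray('scene',pa),ray('top',pb))]
E
python3 - <<'E'
from h import *
save('scene','s0.png');save('top','t0.png')
print(robot.camera_params('top'),robot.camera_params('scene'))
for n in ['shifter','gate','tongue','knob','pivot','third']:
    for c in ['scene','top']:
        print(n,c,[(np.round(d['point'],1),round(d['confidence'],2)) for d in robot.pinpoint(n,c)][:3])
s=robot.get_state();print(s)
E
```

```text
pics
{'mtx': array([[481.37749103,   0.        , 325.86920114],
       [  0.        , 481.37749103, 233.60815463],
       [  0.        ,   0.        ,   1.        ]]), 'pose': array([[ 0.02488247,  0.99622429, -0.08317472,  0.36837748],
       [-0.99942331,  0.02671265,  0.02096396,  0.00613279],
       [ 0.02310662,  0.08260512,  0.99631445,  1.23497516],
       [ 0.        ,  0.        ,  0.        ,  1.        ]])} {'mtx': array([[555.96864079,   0.        , 312.58849005],
       [  0.        , 555.96864079, 239.37920961],
       [  0.        ,   0.        ,   1.        ]]), 'pose': array([[-0.34809593, -0.80593597,  0.47884908,  1.09862315],
       [ 0.93739212, -0.30533524,  0.1675303 ,  0.2096399 ],
       [ 0.0111908 ,  0.50718597,  0.86176398,  1.29347731],
       [ 0.        ,  0.        ,  0.        ,  1.        ]])}
shifter scene [(array([264.4, 279.4]), 0.82), (array([468.8, 243.9]), 0.16), (array([279. , 243.5]), 0.15)]
shifter top [(array([363.8, 213.7]), 0.97)]
gate scene [(array([265.1, 256.3]), 0.87)]
gate top [(array([366.3, 208.6]), 0.63)]
tongue scene [(array([267
[... 257 characters left out ...]
8), (array([136.4, 210. ]), 0.27)]
{'t': 0.7, 'joint_positions': array([ 1.19236873e+00,  4.90865127e-01,  1.55890518e+00,  8.28222313e-06,
        1.09170924e+00, -1.05653132e-01]), 'dq': array([ 1.54972167e-04, -2.23327642e-05, -8.44364881e-04, -1.17336535e-03,
       -1.26477094e-04, -8.98411580e-04]), 'joint_torque': array([ 1.91792624e-04, -6.18133807e+01, -2.61819363e+01, -4.46742547e-06,
        2.90482385e-04, -1.07251552e-05]), 'ee_pos': array([0.16838897, 0.60189668, 0.25334683]), 'ee_rot': array([1.53003765, 1.57068298, 1.25725937]), 'ft_force': array([0.17072188, 0.00271027, 0.23142852]), 'moment': array([-0.04243263, -0.01627731, -0.00413363]), 'finger_gap': 0.08582326183934844}
```

View pics/s0.png

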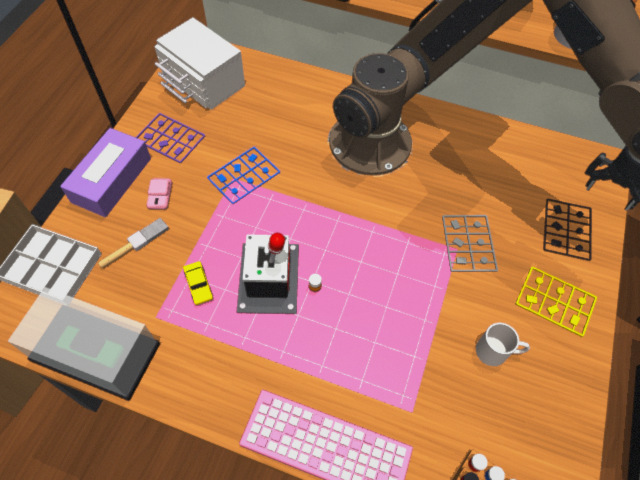

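View pics/t0.png

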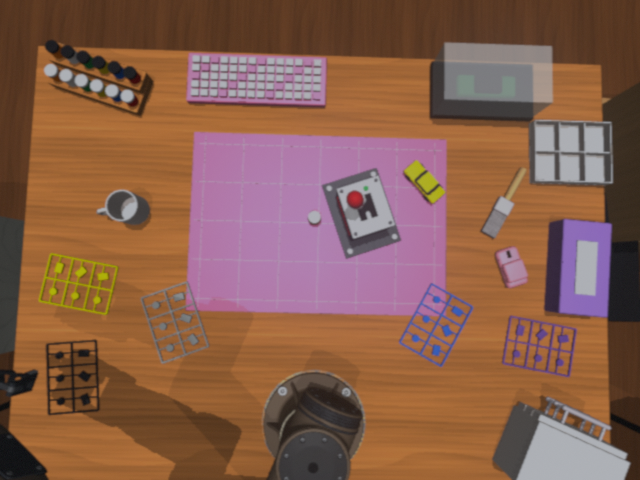

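Run:
```python
from h import *
P=dict(shifter=((264.4,279.4),(363.8,213.7)),gate=((265.1,256.3),(366.3,208.6)),tongue=((267.7,258.1),(365.9,202.7)),knob=((276.4,243),(355.6,200.4)),third=((244.8,257.9),(375.7,172.8)))
for k,(a,b) in P.items(): print(k,*tri(a,b))
```

```text
shifter [ 0.52849801 -0.11985923 -0.01822602] [np.float64(0.0013416508520118315), np.float64(0.0013416508520117676)]
gate [ 0.52464205 -0.1121659   0.10646287] [np.float64(0.00031679801059852696), np.float64(0.00031679801059858925)]
tongue [ 0.53517811 -0.10489162  0.12171514] [np.float64(0.004297135921752355), np.float64(0.0042971359217522315)]
knob [ 0.52880441 -0.07764064  0.19910131] [np.float64(0.0009179021935505138), np.float64(0.0009179021935504581)]
third [ 0.59106759 -0.12365912  0.20403358] [np.float64(0.0029894817216706442), np.float64(0.002989481721670596)]
```

Run:
```python
from h import *
a=cv2.imread('pics/s0.png')[225:320,225:330];b=cv2.imread('pics/t0.png')[155:265,310:415]
a=cv2.resize(a,(400,362),interpolation=cv2.INTER_CUBIC);b=cv2.resize(b,(400,419),interpolation=cv2.INTER_CUBIC)
o=np.zeros((420,800,3),np.uint8);o[:362,:400]=a;o[:419,400:]=b;cv2.imwrite('pics/z0.png',o)
for c in ['scene','top']:
    m=robot.recognise('shifter',c);print(m[0]['point'])
for n in ['paint_jar','toy_car','gate','knob','third','tongue','shifter']:
    for c in ['scene','top']:
        print(n,c,[(np.round(d['point'],1),round(d['confidence'],2)) for d in robot.pinpoint(n,c)][:2])
m=robot.masks_of('shifter','top')[0]['mask'].astype(np.uint8)
cs,_=cv2.findContours(m,0,2);c=max(cs,key=cv2.contourArea);print(cv2.minAreaRect(c))
P=[atz('top',p,0.008)[:2] for p in c[:,0]]
r=cv2.minAreaRect((np.array(P)*1000).astype(np.float32));print(r)
```

```text
[267.7, 276.4]
[363.7, 213.4]
paint_jar scene [(array([312.9, 286.6]), 0.57), (array([246.9, 255.1]), 0.51)]
paint_jar top [(array([313. , 221.3]), 0.69)]
toy_car scene [(array([195.6, 285.3]), 0.98)]
toy_car top [(array([422.7, 182.4]), 0.77), (array([362.1, 214.3]), 0.38)]
gate scene [(array([265.1, 256.3]), 0.87)]
gate top [(array([366.3, 208.6]), 0.63)]
knob scene [(array([276.4, 243. ]), 0.65)]
knob top [(array([355.6, 200.4]), 0.57)]
third scene [(array([244.8, 257.9]), 0.56)]
third top [(array([375.7, 172.8]), 0.58), (array([136.4, 210. ]), 0.27)]
tongue scene [(array([267.7, 258.1]), 0.68)]
tongue top [(array([365.9, 202.7]), 0.64)]
shifter scene [(array([264.4, 279.4]), 0.82), (array([468.8, 243.9]), 0.16)]
shifter top [(array([363.8, 213.7]), 0.97)]
((361.0500183105469, 212.64999389648438), (77.1595687866211, 58.50212860107422), 71.56504821777344)
((527.71923828125, -108.94195556640625), (199.66725158691406, 150.80165100097656), 20.288137435913086)
```

View pics/z0.png

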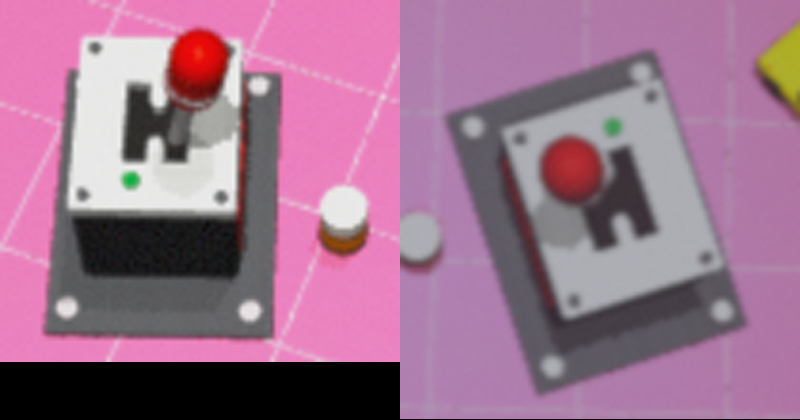

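Run:
```python
from h import *
print(atz('top',(365.8,207),.114),atz('top',(366.3,208.6),.114))
print('jar',atz('top',(313,221.3),.022),'car',atz('top',(422.7,182.4),.02))
yaw=.35;R=np.array([[np.cos(yaw),-np.sin(yaw)],[np.sin(yaw),np.cos(yaw)]])
g=np.array([.5265,-.1105])
im={'top':cv2.imread('pics/t0.png'),'scene':cv2.imread('pics/s0.png')}
cen={}
for c in im:
    h=cv2.cvtColor(im[c],cv2.COLOR_BGR2HSV)
    m=(((h[...,0]<6)|(h[...,0]>174))&(h[...,1]>190)).astype(np.uint8)
    n,l,s,ce=cv2.connectedComponentsWithStats(m)
    for i in range(1,n):
        if s[i,4]>60: print(c,s[i],ce[i])
def proj(c,X):
    p=robot.camera_params(c);T=np.linalg.inv(p['pose']);q=T[:3,:3]@X+T[:3,3];u=p['mtx']@[q[0],-q[1],-q[2]];return u[:2]/u[2]
# project knob silhouette center along axis vs fore for left lane
for f in (-.05,0,.05,.1,.15):
    a=-.173
    d=np.array([np.tan(f),-np.tan(a),1]);d/=np.linalg.norm(d)
    d=np.r_[R@d[:2],d[2]];piv=np.r_[g,.03]
    print(f,[ (c,proj(c,piv+d*.175).round(1),proj(c,piv+d*.151).round(1),proj(c,piv+d*.207).round(1)) for c in im])
k=np.array([.5288,-.0776])
print(R.T@(k-g), 'third',R.T@(np.array([.591,-.1237])-g))
```

```text
[ 0.52727166 -0.10982371  0.114     ] [ 0.52351171 -0.11107021  0.114     ]
jar [0.50003845 0.01398227 0.022     ] car [ 0.60838207 -0.26477928  0.02      ]
scene [270 233  15  18 207] [276.50241546 241.31400966]
-0.05 [('top', array([358.6, 209.9]), array([359.2, 210.2]), array([357.7, 209.4])), ('scene', array([276.3, 233.9]), array([275. , 239.6]), array([278.2, 226.1]))]
0 [('top', array([357.3, 206.1]), array([358.1, 207. ]), array([356.1, 204.8])), ('scene', array([276.2, 237.1]), array([274.9, 242.3]), array([278. , 229.9]))]
0.05 [('top', array([356. , 202.4]), array([357. , 203.9]), array([354.6, 200.3])), ('scene', array([276. , 240.4]), array([274.7, 245.1]), array([277.8, 233.9]))]
0.1 [('top', array([354.8, 198.7]), array([356. , 200.7]), array([353.1, 195.8])), ('scene', array([275.8, 243.8]), array([274.6, 248. ]), array([277.6, 238. ]))]
0.15 [('top', array([353.5, 195. ]), array([354.9, 197.7]), array([351.6, 191.3])), ('scene', array([275.6, 247.3]), array([274.4, 251. ]), array([277.4, 242.2]))]
[0.0134419 0.0301167] third [ 0.05606329 -0.03451663]
```

```bash
cat >> h.py <<'E'
from scipy.spatial.transform import Rotation as Ro
yaw=.35;R2=np.array([[np.cos(yaw),-np.sin(yaw)],[np.sin(yaw),np.cos(yaw)]])
g=np.array([.5272,-.1097])
def st():
    s=robot.get_state();return s,np.array(s['ee_pos']),Ro.from_euler('xyz',s['ee_rot']).as_matrix()
def w(xs,ys): return g+R2@np.array([xs,ys])
def info():
    s,p,R=st();q=R2.T@(p[:2]-g);print('t',round(s['t'],2),'shifter-frame xy mm',(q*1000).round(1),'z',round(p[2]*1000,1),'F_sh',(R2.T@s['ft_force'][:2]).round(2),'gap',round(s['finger_gap'],4));print((np.c_[R2.T@R[:2,:].reshape(2,3)]).round(3),R[2].round(3),np.round(s['joint_positions'],2))
def go(xs,ys,z):
    s,p,R=st();d=np.r_[w(xs/1000,ys/1000),z/1000]-p;print('tool units',(R.T@d/.03).round(3))
def rots(tooly):  # tooly in shifter frame xy -> rotvec in tool frame, units of 6deg
    s,p,R=st();x=np.array([0,0,-1.]);y=np.r_[R2@np.array(tooly,float),0];T=np.c_[x,y,np.cross(x,y)]
    print('turn',tooly,(Ro.from_matrix(R.T@T).as_rotvec()/np.radians(6)).round(3))
E
python3 - <<'E'
from h import *
info()
for y in [(1,0),(-1,0),(0,1),(0,-1)]: rots(y)
go(75,30,320)
E
```

```text
t 1.55 shifter-frame xy mm [-93.1 791.5] z 253.3 F_sh [-0.12  0.53] gap 0.0851
[[ 0.     0.583  0.812]
 [ 0.     0.812 -0.583]] [-1.  0.  0.] [ 1.19  0.49  1.56  0.    1.09 -0.11]
turn (1, 0) [ 9.053e+00 -0.000e+00 -1.000e-03]
turn (-1, 0) [-2.0947e+01  1.0000e-03 -0.0000e+00]
turn (0, 1) [-5.947e+00  0.000e+00 -1.000e-03]
turn (0, -1) [ 2.4053e+01 -1.0000e-03 -1.0000e-03]
tool units [ -2.225 -17.35   19.357]
```

Call:
send_rows(
  commands="-1 0 0 -1 0 0; -1 0 0 -1 0 0; -0.25 0 0 -1 0 0; 0 0 0 -1 0 0; 0 0 0 -1 0 0; 0 0 0 -0.947 0 0; 0 0 0 0 0 0; 0 0 0 0 0 0",
  grip=0,
)

```text
t: 2.35
ee_pos: [0.1684, 0.6019, 0.3208]
ee_rot: [1.134, 1.571, 1.481]
ft_force: [0.4, -0.1, -0.3]
finger_gap: -0.0004
```

Run:
```python
from h import *
info();rots((0,1));go(75,30,320)
```

```text
t 2.35 shifter-frame xy mm [-93.1 791.5] z 320.8 F_sh [ 0.38 -0.24] gap -0.0004
[[ 0.     0.003  1.   ]
 [ 0.     1.    -0.003]] [-1.  0.  0.] [ 1.19  0.43  1.47  0.    1.24 -0.73]
turn (0, 1) [-0.028  0.    -0.001]
tool units [ 2.5000e-02 -2.5366e+01  5.6770e+00]
```

Call:
send_rows(
  commands="0 -0.5 0.5 0 0 0; 0 -1 0.6 0 0 0; 0 -1 0.6 0 0 0; 0 -1 0.6 0 0 0; 0 -1 0.6 0 0 0; 0 -1 0.6 0 0 0; 0 -1 0.6 0 0 0; 0 -1 0.6 0 0 0; 0 -1 0.6 0 0 0; 0 -1 0.4 0 0 0",
)

```text
t: 3.35
ee_pos: [0.4281, 0.3918, 0.3208]
ee_rot: [0.372, 1.57, 0.719]
ft_force: [0.3, 0.4, -0.3]
finger_gap: 0.0
```

Call:
send_rows(
  commands="0 -1 0 0 0 0; 0 -1 0 0 0 0; 0 -1 0 0 0 0; 0 -1 0 0 0 0; 0 -1 0 0 0 0; 0 -1 0 0 0 0; 0 -1 0 0 0 0; 0 -1 0 0 0 0; 0 -1 0 0 0 0; 0 -1 0 0 0 0",
)

```text
t: 4.35
ee_pos: [0.5299, 0.1098, 0.3209]
ee_rot: [-0.033, 1.571, 0.314]
ft_force: [0.4, 0.4, -1.1]
finger_gap: -0.0001
```

Call:
send_rows(
  commands="0 -1 0 0 0 0; 0 -1 0 0 0 0; 0 -1 0 0 0 0; 0 -1 0 0 0 0; 0 -1 0 0 0 0; 0 -0.8 0 0 0 0; 0 0 0 0 0 0; 0 0 0 0 0 0; 0 0 0 0 0 0",
)

```text
t: 5.25
ee_pos: [0.589, -0.0517, 0.3208]
ee_rot: [1.486, 1.57, 1.835]
ft_force: [-0.2, 0.6, 1.1]
finger_gap: 0.0
```

Run:
```python
from h import *
info();rots((0,1));go(75,30,215)
save('scene','s1.png');save('top','t1.png')
```

```text
t 5.25 shifter-frame xy mm [77.9 33.3] z 320.8 F_sh [0.04 0.64] gap 0.0
[[ 0.  0.  1.]
 [ 0.  1. -0.]] [-1.  0.  0.] [-0.2   0.38  1.55  0.    1.21 -2.12]
turn (0, 1) [-0.004  0.    -0.003]
tool units [ 3.528 -0.112 -0.097]
```

View pics/s1.png

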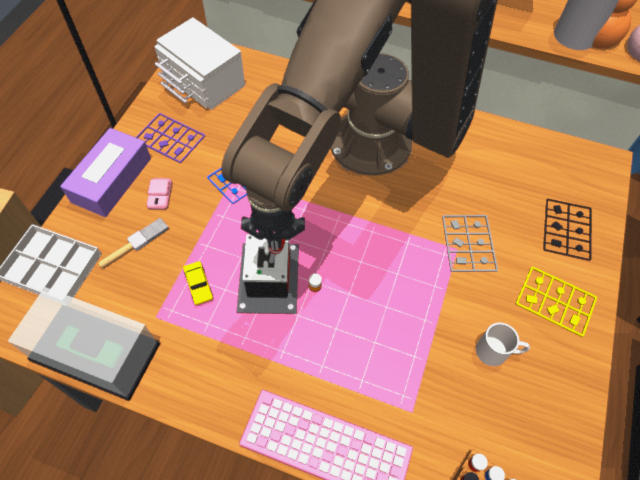

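Call:
send_rows(
  commands="0.7 0 0 0 0 0; 1 0 0 0 0 0; 1 0 0 0 0 0; 0.83 -0.1 0 0 0 0; 0 0 -0.3 0 0 0; 0 0 -0.3 0 0 0; 0 0 -0.2 0 0 0; 0 0 0 0 0 0; 0 0 0 0 0 0",
)

```text
t: 6.25
ee_pos: [0.5679, -0.0636, 0.2161]
ee_rot: [-0.518, 1.569, -0.168]
ft_force: [-0.8, 0.0, -0.2]
finger_gap: 0.0002
```

Run:
```python
from h import *
info()
save('scene','s2.png');save('top','t2.png')
a=cv2.imread('pics/s2.png')[190:310,200:340]
cv2.imwrite('pics/z2.png',cv2.resize(a,(700,600),interpolation=cv2.INTER_CUBIC))
```

```text
t 6.25 shifter-frame xy mm [54.1 29.3] z 216.1 F_sh [-0.78  0.3 ] gap 0.0002
[[ 0.002  0.     1.   ]
 [-0.001  1.    -0.   ]] [-1.    -0.001  0.002] [-0.23  0.46  1.74  0.    0.95 -2.15]
```

View pics/z2.png

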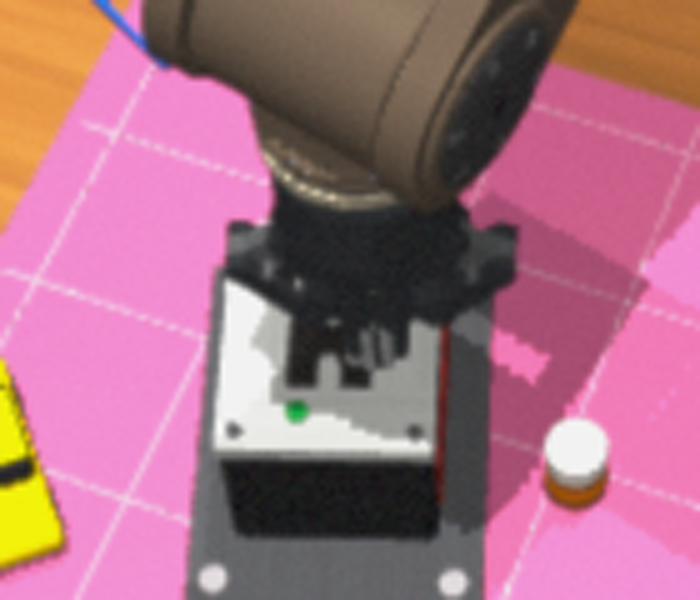

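Call:
send_rows(
  commands="0 0 -0.1 0 0 0; 0 0 -0.1 0 0 0; 0 0 0 0 0 0",
)

```text
t: 6.65
ee_pos: [0.5617, -0.0656, 0.2148]
ee_rot: [2.302, 1.57, 2.652]
ft_force: [0.0, -0.9, -0.3]
finger_gap: -0.0
```

Call:
send_rows(
  commands="0 0 -0.07 0 0 0; 0 0 -0.07 0 0 0; 0 0 0 0 0 0",
)

```text
t: 6.95
ee_pos: [0.5582, -0.0671, 0.215]
ee_rot: [-0.194, 1.57, 0.156]
ft_force: [1.4, 1.0, 0.9]
finger_gap: -0.0
```

Call:
send_rows(
  commands="0 0 -0.07 0 0 0; 0 0 -0.07 0 0 0; 0 0 0 0 0 0",
)

```text
t: 7.25
ee_pos: [0.5541, -0.0685, 0.215]
ee_rot: [-0.171, 1.57, 0.179]
ft_force: [0.7, 0.6, 2.0]
finger_gap: 0.0
```

Run:
```python
from h import *
info()
```

```text
t 7.25 shifter-frame xy mm [39.4 29.5] z 215.0 F_sh [0.88 0.3 ] gap 0.0
[[ 0.  0.  1.]
 [-0.  1. -0.]] [-1. -0.  0.] [-0.24  0.44  1.77  0.    0.93 -2.16]
```

Call:
send_rows(
  commands="0 0 -0.07 0 0 0; 0 0 -0.07 0 0 0",
)

```text
t: 7.45
ee_pos: [0.5502, -0.0699, 0.2149]
ee_rot: [0.186, 1.571, 0.536]
ft_force: [1.2, 1.1, 1.1]
finger_gap: 0.0
```

Call:
send_rows(
  commands="0 0 -0.07 0 0 0; 0 0 -0.07 0 0 0",
)

```text
t: 7.65
ee_pos: [0.5461, -0.0714, 0.2149]
ee_rot: [1.36, 1.571, 1.71]
ft_force: [1.8, 2.2, 0.9]
finger_gap: 0.0001
```

Run:
```python
from h import *
info()
save('scene','s3.png');save('top','t3.png')
a=cv2.imread('pics/s3.png')[210:290,220:320];b=cv2.imread('pics/t3.png')[150:270,310:420]
o=np.hstack([cv2.resize(a,(400,400),interpolation=2),cv2.resize(b,(400,400),interpolation=2)])
cv2.imwrite('pics/z3.png',o)
```

```text
t 7.65 shifter-frame xy mm [30.9 29.5] z 214.9 F_sh [2.4  1.44] gap 0.0001
[[ 0.  0.  1.]
 [ 0.  1. -0.]] [-1.  0.  0.] [-0.25  0.43  1.79  0.    0.92 -2.17]
```

View pics/z3.png

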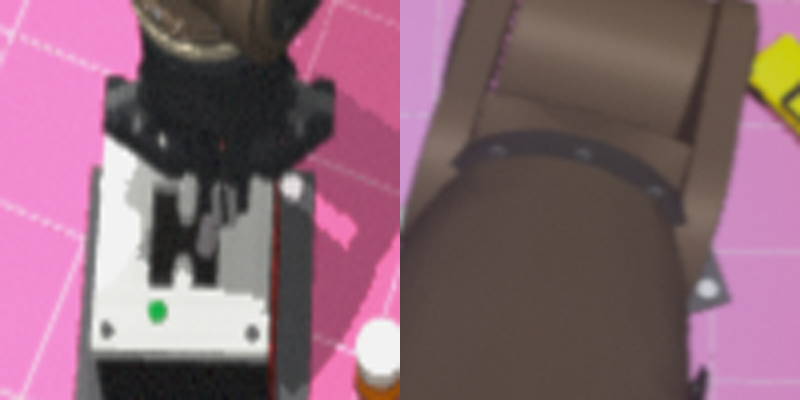

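Call:
send_rows(
  commands="0 0 -0.05 0 0 0; 0 0 0 0 0 0; 0 0 0.3 0 0 0; 0 0.3 0.5 0 0 0; 0 0.8 0.1 0 0 0; 0 0.9 0 0 0 0; 0 0 -0.8 0 0 0; 0 0 -0.9 0 0 0; 0 0 0 0 0 0; 0 0 0 0 0 0",
)

```text
t: 8.75
ee_pos: [0.5025, -0.0232, 0.2151]
ee_rot: [-0.35, 1.57, -0.0]
ft_force: [0.5, 0.2, 0.6]
finger_gap: 0.0001
```

Run:
```python
from h import *
info()
save('scene','s4.png');save('top','t4.png')
for c in ['scene','top']: print([(np.round(d['point'],1),round(d['confidence'],2)) for d in robot.pinpoint('knob',c)][:2])
a=cv2.imread('pics/s4.png')[210:290,220:320];b=cv2.imread('pics/t4.png')[150:270,310:420]
o=np.hstack([cv2.resize(a,(400,400),interpolation=2),cv2.resize(b,(400,400),interpolation=2)])
cv2.imwrite('pics/z4.png',o)
```

```text
t 8.75 shifter-frame xy mm [ 6.5 89.7] z 215.1 F_sh [0.53 0.04] gap 0.0001
[[ 0.001  0.     1.   ]
 [-0.     1.    -0.   ]] [-1.    -0.     0.001] [-0.18  0.37  1.9   0.    0.88 -2.1 ]
[(array([274.8, 236.5]), 0.55)]
[]
```

View pics/z4.png

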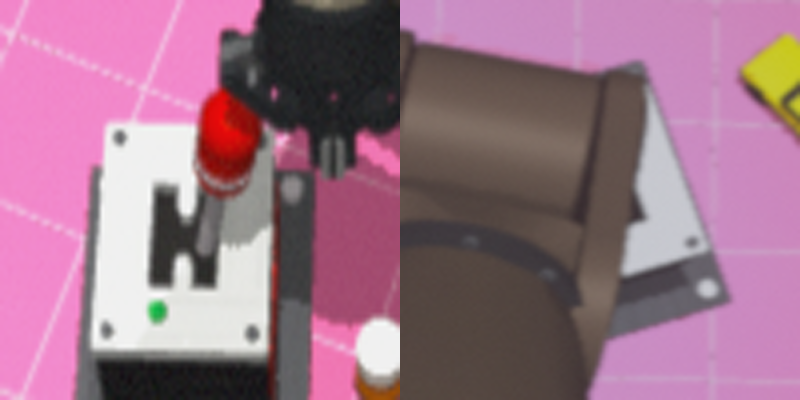

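Call:
send_rows(
  commands="0 -0.3 -0.22 0 0 0; 0 -0.3 0 0 0 0; 0 -0.1 0 0 0 0; 0 -0.1 0 0 0 0; 0 -0.1 0 0 0 0; 0 -0.1 0 0 0 0; 0 -0.1 0 0 0 0",
)

```text
t: 9.65
ee_pos: [0.5069, -0.057, 0.215]
ee_rot: [1.18, 1.57, 1.531]
ft_force: [-0.8, 1.9, 3.0]
finger_gap: 0.0001
```

Call:
send_rows(
  commands="0 -0.12 0 0 0 0; 0 -0.12 0 0 0 0; 0 -0.12 0 0 0 0; 0 -0.12 0 0 0 0",
)

```text
t: 10.05
ee_pos: [0.5119, -0.0707, 0.2149]
ee_rot: [1.094, 1.571, 1.444]
ft_force: [-1.2, 1.6, 1.9]
finger_gap: 0.0002
```

Run:
```python
from h import *
info()
save('scene','s5.png')
print([(np.round(d['point'],1),round(d['confidence'],2)) for d in robot.pinpoint('knob','scene')][:2])
a=cv2.imread('pics/s5.png')[210:290,220:320]
cv2.imwrite('pics/z5.png',cv2.resize(a,(600,480),interpolation=2))
```

```text
t 10.05 shifter-frame xy mm [-1.  41.8] z 214.9 F_sh [-0.6   1.88] gap 0.0002
[[ 0. -0.  1.]
 [ 0.  1.  0.]] [-1.  0.  0.] [-0.27  0.39  1.87  0.    0.89 -2.19]
[(array([268.7, 238.7]), 0.57)]
```

View pics/z5.png

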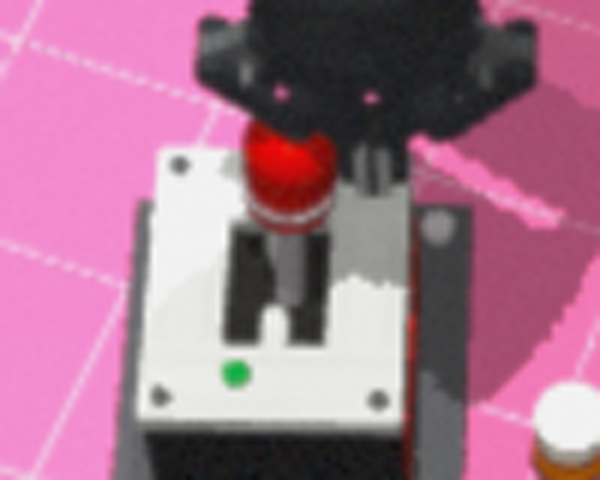

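Call:
send_rows(
  commands="0 -0.12 0 0 0 0; 0 -0.12 0 0 0 0; 0 -0.12 0 0 0 0; 0 -0.12 0 0 0 0; 0 -0.12 0 0 0 0; 0 -0.12 0 0 0 0; 0 -0.12 0 0 0 0",
)

```text
t: 10.85
ee_pos: [0.5206, -0.0945, 0.2149]
ee_rot: [0.991, 1.571, 1.341]
ft_force: [-1.2, 3.1, 2.4]
finger_gap: -0.0001
```

Call:
send_rows(
  commands="0 -0.1 0 0 0 0; 0 -0.1 0 0 0 0; 0 -0.1 0 0 0 0",
)

```text
t: 11.15
ee_pos: [0.5236, -0.1028, 0.2149]
ee_rot: [1.436, 1.571, 1.786]
ft_force: [-1.3, 1.8, 1.0]
finger_gap: -0.0
```

Run:
```python
from h import *
info()
save('scene','s6.png')
print([(np.round(d['point'],1),round(d['confidence'],2)) for d in robot.pinpoint('knob','scene')][:2])
a=cv2.imread('pics/s6.png')[210:290,220:320]
cv2.imwrite('pics/z6.png',cv2.resize(a,(600,480),interpolation=2))
```

```text
t 11.15 shifter-frame xy mm [-1.   7.7] z 214.9 F_sh [-0.57  2.1 ] gap -0.0
[[ 0.  0.  1.]
 [ 0.  1. -0.]] [-1.  0.  0.] [-0.32  0.41  1.83  0.    0.91 -2.24]
[(array([256.6, 237.4]), 0.76)]
```

View pics/z6.png

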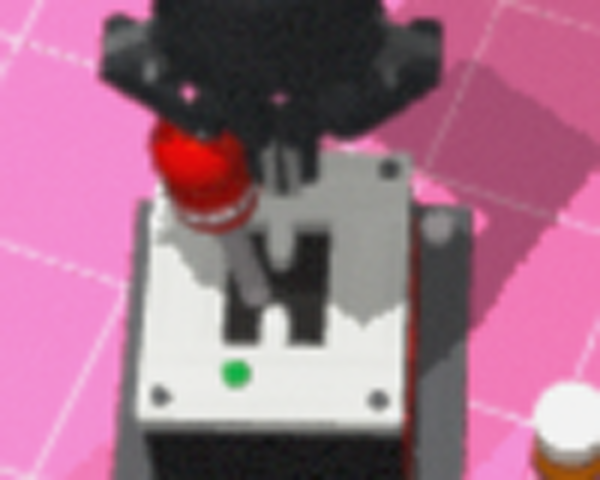

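Call:
send_rows(
  commands="0 -0.06 0 0 0 0; 0 -0.06 0 0 0 0",
)

```text
t: 11.45
ee_pos: [0.5248, -0.106, 0.2148]
ee_rot: [2.013, 1.571, 2.363]
ft_force: [-0.4, 0.7, 1.3]
finger_gap: -0.0005
```

Call:
send_rows(
  commands="0 -0.05 0 0 0 0; 0 0 0 0 0 0",
)

```text
t: 11.65
ee_pos: [0.5253, -0.1075, 0.2148]
ee_rot: [2.077, 1.571, 2.427]
ft_force: [-1.1, 0.9, 1.5]
finger_gap: -0.0001
```

Run:
```python
from h import *
info()
```

```text
t 11.65 shifter-frame xy mm [-1.   2.7] z 214.8 F_sh [-0.75  1.25] gap -0.0001
[[-0.  0.  1.]
 [ 0.  1. -0.]] [-1.  0. -0.] [-0.33  0.41  1.82  0.    0.91 -2.25]
```

Call:
send_rows(
  commands="0 -0.04 0 0 0 0; 0 0 0 0 0 0",
)

```text
t: 11.85
ee_pos: [0.5257, -0.1086, 0.2148]
ee_rot: [2.053, 1.571, 2.403]
ft_force: [-0.3, 0.4, 0.1]
finger_gap: -0.0
```

Call:
send_rows(
  commands="0 -0.04 0 0 0 0; 0 0 0 0 0 0",
)

```text
t: 12.05
ee_pos: [0.5261, -0.1097, 0.2148]
ee_rot: [2.089, 1.571, 2.439]
ft_force: [-0.5, 1.5, -0.5]
finger_gap: 0.0001
```

Run:
```python
from h import *
info()
save('scene','s7.png')
print([(np.round(d['point'],1),round(d['confidence'],2)) for d in robot.pinpoint('knob','scene')][:2])
def proj(c,X):
    p=robot.camera_params(c);T=np.linalg.inv(p['pose']);q=T[:3,:3]@X+T[:3,3];u=p['mtx']@[q[0],-q[1],-q[2]];return u[:2]/u[2]
for f,a in((0,.12),(0,.15),(0,.173),(-.05,.173),(.05,.173),(.268,.173)):
    d=np.array([np.tan(f),-np.tan(a),1]);d/=np.linalg.norm(d);d=np.r_[R2@d[:2],d[2]]
    print(f,a,proj('scene',np.r_[g,.03]+d*.175).round(1))
```

```text
t 12.05 shifter-frame xy mm [-1.   0.4] z 214.8 F_sh [0.07 1.62] gap 0.0001
[[-0.  0.  1.]
 [ 0.  1. -0.]] [-1.  0. -0.] [-0.33  0.41  1.82  0.    0.91 -2.25]
[(array([251.4, 237.4]), 0.55)]
0 0.12 [253.9 236.9]
0 0.15 [251.7 237.1]
0 0.173 [249.9 237.2]
-0.05 0.173 [250.2 234. ]
0.05 0.173 [249.7 240.5]
0.268 0.173 [249.4 256.1]
```

Call:
send_rows(
  commands="0 -0.04 0 0 0 0; 0 0 0 0 0 0",
)

```text
t: 12.35
ee_pos: [0.5265, -0.1109, 0.2148]
ee_rot: [1.788, 1.571, 2.138]
ft_force: [-1.4, 1.5, -0.4]
finger_gap: 0.0003
```

Call:
send_rows(
  commands="0 -0.04 0 0 0 0; 0 0 0 0 0 0",
)

```text
t: 12.55
ee_pos: [0.5269, -0.1119, 0.2148]
ee_rot: [1.935, 1.57, 2.284]
ft_force: [-1.3, 3.1, -1.5]
finger_gap: -0.0004
```

Call:
send_rows(
  commands="0 -0.03 0 0 0 0; 0 0 0 0 0 0",
)

```text
t: 12.75
ee_pos: [0.5272, -0.1127, 0.2148]
ee_rot: [1.994, 1.57, 2.344]
ft_force: [-0.9, 3.9, -2.3]
finger_gap: 0.0002
```

Run:
```python
from h import *
info()
save('scene','s8.png')
print([(np.round(d['point'],1),round(d['confidence'],2)) for d in robot.pinpoint('knob','scene')][:2])
```

```text
t 12.75 shifter-frame xy mm [-1.1 -2.8] z 214.8 F_sh [0.5  3.98] gap 0.0002
[[-0.  0.  1.]
 [ 0.  1. -0.]] [-1.  0. -0.] [-0.33  0.41  1.81  0.    0.91 -2.25]
[(array([248.7, 236. ]), 0.61)]
```

Call:
send_rows(
  commands="0 0.4 0 0 0 0; 0 0 -0.7 0 0 0; 0 0 -0.9 0 0 0; 0 -0.3 -0.4 0 0 0; 0 -0.6 0 0 0 0; 0 -0.4 0 0 0 0; 0 0 0 0 0 0; 0 0 0 0 0 0",
)

```text
t: 13.65
ee_pos: [0.4805, -0.1588, 0.2146]
ee_rot: [1.975, 1.57, 2.325]
ft_force: [0.1, -0.0, -0.5]
finger_gap: 0.0002
```

Run:
```python
from h import *
info()
save('scene','s9.png')
print([(np.round(d['point'],1),round(d['confidence'],2)) for d in robot.pinpoint('knob','scene')][:2])
a=cv2.imread('pics/s9.png')[210:290,220:320]
cv2.imwrite('pics/z9.png',cv2.resize(a,(600,480),interpolation=2))
```

```text
t 13.65 shifter-frame xy mm [-60.7 -30.1] z 214.6 F_sh [ 0.1  -0.07] gap 0.0002
[[-0.  0.  1.]
 [ 0.  1. -0.]] [-1.  0. -0.] [-0.45  0.37  1.89  0.    0.88 -2.37]
[(array([248.8, 239.9]), 0.56), (array([465. , 244.1]), 0.42)]
```

View pics/z9.png

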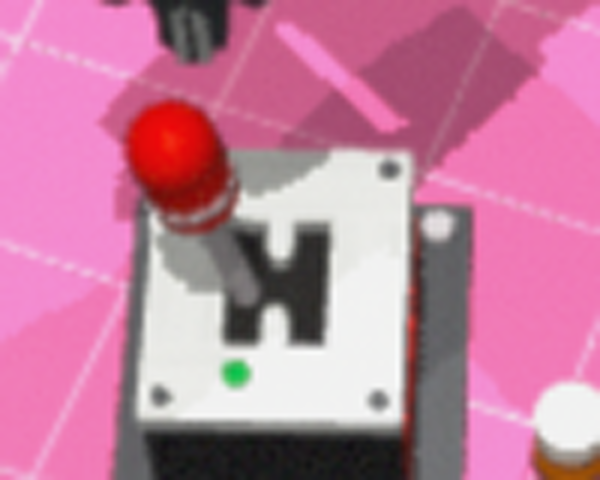

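Call:
send_rows(
  commands="0 0 0.3 0 0 0; 0 0 0.3 0 0 0; 0 0 0.15 0 0 0; 0 0 0.12 0 0 0; 0 0 0.12 0 0 0; 0 0 0.12 0 0 0; 0 0 0.12 0 0 0; 0 0 0.12 0 0 0; 0 0 0.12 0 0 0",
)

```text
t: 14.65
ee_pos: [0.5217, -0.1436, 0.215]
ee_rot: [2.93, 1.571, -3.004]
ft_force: [-2.7, -0.3, 1.8]
finger_gap: 0.0002
```

Call:
send_rows(
  commands="0 0 0.12 0 0 0; 0 0 0.12 0 0 0; 0 0 0.12 0 0 0; 0 0 0.12 0 0 0; 0 0 0.12 0 0 0; 0 0 0.12 0 0 0",
)

```text
t: 15.25
ee_pos: [0.5421, -0.136, 0.2147]
ee_rot: [2.154, 1.57, 2.504]
ft_force: [-2.5, 0.7, -1.4]
finger_gap: 0.0002
```

Run:
```python
from h import *
info()
save('scene','s10.png')
print([(np.round(d['point'],1),round(d['confidence'],2)) for d in robot.pinpoint('knob','scene')][:2])
a=cv2.imread('pics/s10.png')[210:290,220:320]
cv2.imwrite('pics/z10.png',cv2.resize(a,(600,480),interpolation=2))
```

```text
t 15.25 shifter-frame xy mm [  5.  -29.8] z 214.7 F_sh [-2.11  1.49] gap 0.0002
[[-0.  0.  1.]
 [ 0.  1. -0.]] [-1.  0. -0.] [-0.36  0.44  1.77  0.    0.93 -2.28]
[(array([247.6, 250.1]), 0.9)]
```

View pics/z10.png

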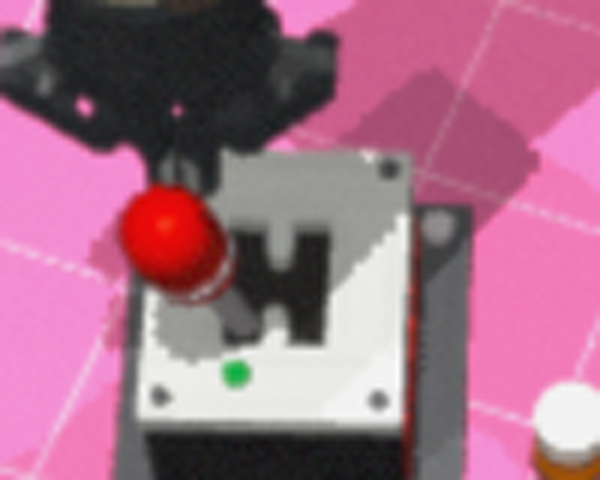

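Going well; continue to the stop (expected TCP x ≈ 17).

Call:
send_rows(
  commands="0 0 0.1 0 0 0; 0 0 0.1 0 0 0; 0 0 0.05 0 0 0; 0 0 0 0 0 0",
)

```text
t: 15.75
ee_pos: [0.5491, -0.1335, 0.2148]
ee_rot: [1.229, 1.571, 1.579]
ft_force: [-0.6, -0.1, -0.4]
finger_gap: -0.0001
```

Call:
send_rows(
  commands="0 0 0.06 0 0 0; 0 0 0 0 0 0",
)

```text
t: 15.95
ee_pos: [0.5507, -0.1329, 0.2149]
ee_rot: [0.685, 1.571, 1.034]
ft_force: [-1.2, -1.0, -1.2]
finger_gap: 0.0
```

Call:
send_rows(
  commands="0 0 0.04 0 0 0; 0 0 0 0 0 0",
)

```text
t: 16.15
ee_pos: [0.5518, -0.1325, 0.2149]
ee_rot: [0.695, 1.571, 1.045]
ft_force: [-1.7, -0.2, -1.3]
finger_gap: 0.0001
```

Run:
```python
from h import *
info()
save('scene','s11.png')
print([(np.round(d['point'],1),round(d['confidence'],2)) for d in robot.pinpoint('knob','scene')][:2])
```

```text
t 16.15 shifter-frame xy mm [ 15.3 -29.9] z 214.9 F_sh [-1.67  0.37] gap 0.0001
[[ 0.  0.  1.]
 [ 0.  1. -0.]] [-1.  0.  0.] [-0.35  0.45  1.75  0.    0.94 -2.27]
[(array([249.8, 255.3]), 0.74)]
```

Call:
send_rows(
  commands="0 0 0.04 0 0 0; 0 0 0 0 0 0",
)

```text
t: 16.45
ee_pos: [0.553, -0.1321, 0.2149]
ee_rot: [0.308, 1.571, 0.658]
ft_force: [-1.1, -0.3, -0.3]
finger_gap: 0.0001
```

Call:
send_rows(
  commands="0 0 0.04 0 0 0; 0 0 0 0 0 0",
)

```text
t: 16.65
ee_pos: [0.5541, -0.1317, 0.2149]
ee_rot: [0.27, 1.571, 0.62]
ft_force: [-1.6, -1.0, -0.8]
finger_gap: 0.0002
```

Call:
send_rows(
  commands="0 0 0.04 0 0 0; 0 0 0 0 0 0",
)

```text
t: 16.85
ee_pos: [0.5553, -0.1313, 0.2149]
ee_rot: [0.09, 1.571, 0.44]
ft_force: [-2.3, -1.2, -0.6]
finger_gap: 0.0
```

Run:
```python
from h import *
info()
save('scene','s12.png')
print([(np.round(d['point'],1),round(d['confidence'],2)) for d in robot.pinpoint('knob','scene')][:2])
```

```text
t 16.85 shifter-frame xy mm [ 18.9 -29.9] z 214.9 F_sh [-2.55 -0.3 ] gap 0.0
[[ 0. -0.  1.]
 [ 0.  1.  0.]] [-1.  0.  0.] [-0.35  0.46  1.74  0.    0.95 -2.27]
[(array([249.2, 254.3]), 0.64)]
```

Call:
send_rows(
  commands="0 0 0.04 0 0 0; 0 0 0 0 0 0",
)

```text
t: 17.15
ee_pos: [0.5564, -0.1309, 0.2149]
ee_rot: [0.321, 1.571, 0.671]
ft_force: [-1.8, 0.1, -0.3]
finger_gap: -0.0001
```

Call:
send_rows(
  commands="0 0 0.03 0 0 0; 0 0 0 0 0 0",
)

```text
t: 17.35
ee_pos: [0.5571, -0.1306, 0.2148]
ee_rot: [2.301, 1.571, 2.651]
ft_force: [-2.5, 0.3, -0.4]
finger_gap: -0.0001
```

Run:
```python
from h import *
info()
save('scene','s13.png')
print([(np.round(d['point'],1),round(d['confidence'],2)) for d in robot.pinpoint('knob','scene')][:2])
a=cv2.imread('pics/s13.png')[210:290,220:320]
cv2.imwrite('pics/z13.png',cv2.resize(a,(600,480),interpolation=2))
```

```text
t 17.35 shifter-frame xy mm [ 20.9 -29.8] z 214.8 F_sh [-2.21  1.12] gap -0.0001
[[-0. -0.  1.]
 [ 0.  1.  0.]] [-1.  0. -0.] [-0.35  0.46  1.74  0.    0.95 -2.27]
[(array([250.3, 254. ]), 0.82)]
```

View pics/z13.png

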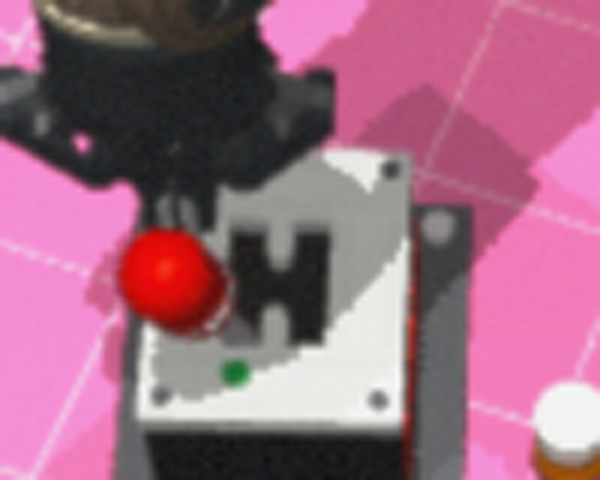

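Call:
send_rows(
  commands="0 0 0.03 0 0 0; 0 0 0 0 0 0",
)

```text
t: 17.65
ee_pos: [0.5579, -0.1303, 0.2148]
ee_rot: [2.479, 1.57, 2.829]
ft_force: [-3.8, -1.7, -1.3]
finger_gap: -0.0001
```

Call:
send_rows(
  commands="0 0 0.03 0 0 0; 0 0 0 0 0 0",
)

```text
t: 17.85
ee_pos: [0.5587, -0.13, 0.2148]
ee_rot: [2.422, 1.57, 2.772]
ft_force: [-4.5, -1.9, -0.5]
finger_gap: -0.0001
```

Call:
send_rows(
  commands="0 0 0.03 0 0 0; 0 0 0 0 0 0",
)

```text
t: 18.05
ee_pos: [0.5595, -0.1296, 0.2148]
ee_rot: [2.49, 1.57, 2.84]
ft_force: [-4.7, -2.5, -1.4]
finger_gap: 0.0
```

Run:
```python
from h import *
info()
save('scene','s14.png')
print([(np.round(d['point'],1),round(d['confidence'],2)) for d in robot.pinpoint('knob','scene')][:2])
```

```text
t 18.05 shifter-frame xy mm [ 23.5 -29.8] z 214.8 F_sh [-5.27 -0.69] gap 0.0
[[-0. -0.  1.]
 [ 0.  1.  0.]] [-1.  0. -0.] [-0.34  0.46  1.73 -0.    0.95 -2.26]
[(array([250.2, 257.2]), 0.7)]
```

Call:
send_rows(
  commands="0 0 0.03 0 0 0; 0 0 0.03 0 0 0; 0 0 0 0 0 0; 0 0 0 0 0 0",
)

```text
t: 18.55
ee_pos: [0.561, -0.1291, 0.2147]
ee_rot: [2.619, 1.57, 2.969]
ft_force: [-5.8, -1.7, -1.7]
finger_gap: -0.0005
```

Run:
```python
from h import *
info()
```

```text
t 18.55 shifter-frame xy mm [ 25.1 -29.8] z 214.7 F_sh [-6.06  0.42] gap -0.0005
[[-0.001 -0.     1.   ]
 [ 0.     1.     0.   ]] [-1.     0.    -0.001] [-0.34  0.46  1.73 -0.    0.95 -2.26]
```

Call:
send_rows(
  commands="0 0 0 0 0 0; 0 0 -0.2 0 0 0; 0 0 -0.6 0 0 0; 0 0 -1 0 0 0; -0.5 0 -1 0 0 0; -1 0 -0.5 0 0 0; -1 0 -0.5 0 0 0; -1 0 0 0 0 0; 0 0 0 0 0 0; 0 0 0 0 0 0",
)

```text
t: 19.55
ee_pos: [0.4545, -0.1682, 0.3204]
ee_rot: [-0.659, 1.568, -0.309]
ft_force: [-0.8, 0.0, -0.7]
finger_gap: 0.0001
```

Run:
```python
from h import *
info()
save('scene','s15.png');save('top','t15.png')
for c in ('scene','top'): print([(np.round(d['point'],1),round(d['confidence'],2)) for d in robot.pinpoint('knob',c)][:2])
def proj(c,X):
    p=robot.camera_params(c);T=np.linalg.inv(p['pose']);q=T[:3,:3]@X+T[:3,3];u=p['mtx']@[q[0],-q[1],-q[2]];return u[:2]/u[2]
for f,a in((.2,.173),(.235,.173),(.268,.173)):
    d=np.array([np.tan(f),-np.tan(a),1]);d/=np.linalg.norm(d);d=np.r_[R2@d[:2],d[2]]
    X=np.r_[g,.03]+d*.175;print(f,a,proj('scene',X).round(1),proj('top',X).round(1))
a=cv2.imread('pics/s15.png')[210:290,220:320];b=cv2.imread('pics/t15.png')[150:270,310:420]
cv2.imwrite('pics/z15.png',np.hstack([cv2.resize(a,(400,400),interpolation=2),cv2.resize(b,(400,400),interpolation=2)]))
```

```text
t 19.55 shifter-frame xy mm [-88.4 -30. ] z 320.4 F_sh [-0.78  0.3 ] gap 0.0001
[[ 0.002  0.     1.   ]
 [-0.002  1.    -0.   ]] [-1.    -0.002  0.002] [-0.49  0.22  1.8   0.    1.12 -2.41]
[(array([249., 256.]), 0.74)]
[(array([375.4, 178.1]), 0.63), (array([368.2, 203.5]), 0.51)]
0.2 0.173 [249.4 251. ] [377.5 182.7]
0.235 0.173 [249.4 253.6] [376.5 180.3]
0.268 0.173 [249.4 256.1] [375.5 178.1]
```

View pics/z15.png

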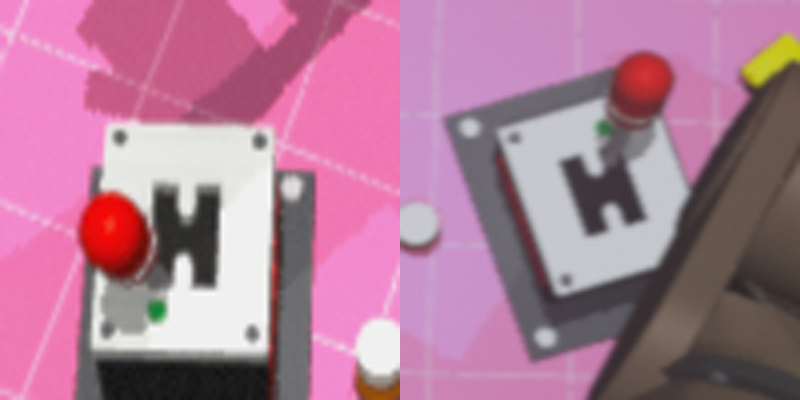

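View pics/s15.png

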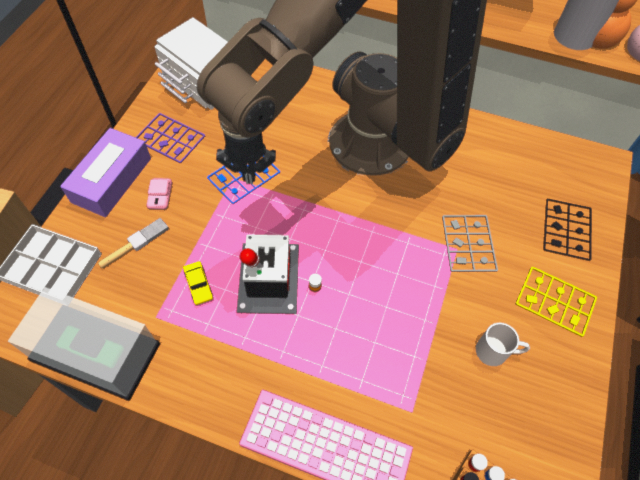

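Both cameras put the knob at the third-slot stop: (249, 256) in scene and (375, 178) in top, each within half a pixel of my prediction. The hand is clear and nothing else has moved, so I'm handing in.

Run:
```python
from h import *
print(robot.finish_job())
```

```text
the job is handed in; nothing more can be done
None
```

The lever is in third and the job is handed in at about 20 s. `finish_job` gives no verdict, so the result rests on my own checks.

**What I did:** With the gripper shut, I used the fingers as a probe. I pulled the lever back about 14 mm into line with the cross channel, pushed it right to its stop, then pushed it forward from behind until it was home. Then I backed the hand off and raised it. The lever was never gripped.

**Last checks:**
- **Lever position:** both cameras show the knob within half a pixel of where it should be at forward lean 0.268 and sideways lean 0.173.
- **Force:** the wrist readings I took while pushing the lever peaked at about 6 N, at the front stop.
- **Surroundings:** the hand is clear, about 110 mm behind the knob's starting line and raised. In the final scene picture the other things look unmoved; I judged this by eye and did not measure it.

**What disagreed:**
- **Stop contact:** the front stop felt soft, about 1 N per mm, and came about 5 mm later than I had worked out. I relied on the pictures to confirm the lever was home.
- **Knob detection:** one earlier detection, partway through the forward push, was 2–3 pixels short. The later ones agreed with each other.

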